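Fetch a nipped corner key from under a crimping guard with a reacher

ROBOT

A 7-joint arm with a two-finger parallel gripper is mounted at the origin on the work surface. World frame = base frame: x ahead of the robot, y to its left, z up, the work surface at z = 0. Lengths are in mm, angles in rad, forces in N, time in s.
With the tool pointing down it reaches from about 400 to 875 mm from the base axis. Payload 6.5 kg.
Tool frame: the origin (TCP) lies midway between the tips of the shut fingers; the grasp point (between the pads) lies 19 mm behind it (bot.grip_point_offset is the distance from the TCP to the grasp point, in mm); z points along the fingers, y is the line along which they close (so a half turn about z gives the same grasp; the last joint's range is limited). The gripper opens to 85 mm and grips with 20 to 120 N. Pads are 22 mm wide; open, the fingers measure 114 mm over their backs; the gripper's body (76 mm by 85 mm) begins 54 mm behind the grasp point. The pads swing forward as they close: fully open they stand 13 mm farther back than shut.
Start: joints at [1.106, 0.536, -0.004, 1.538, 0.003, 1.067, -0.071], TCP at [252.398, -598.987, 231.29] pointing down, gripper open.
Joint ranges: [-2.7, 2.7], [-0.37, 2.16], [-1.27, 1.26], [0.24, 2.4], [-1.31, 4.45], [0.19, 1.91], [-2.76, 2.76]. Speed limits (rad/s): [2.39, 2.39, 3.14, 3.14, 3.14, 3.14, 3.14].

INTERFACE

Orientations are given as a 3x3 rotation matrix whose columns are the frame's x, y, z axes.
In Python, from rig import bot gives the robot as it stands.
- The arm moves only by the tool arm_command, never from a script. Its argument "moves" is a list that holds one entry, the list of rows, each a list of 5 numbers: the finger opening in m, from 0 to 0.0854, then the shift along the tool's x, y, z in m, then the turn about the tool's z in rad. In form: [[[fingers, dx, dy, dz, roll], ...]]. A call has exactly 10 rows; each row is the pose to reach, as a shift and turn from the pose commanded when the call began, along the tool's axes at that moment; what a row does not reach only later rows make up. A row lasts 1/8 s, in which the tool goes at most 62.5 mm and 10.7 degrees, less where a joint would pass 70% of its speed; a pose out of reach is approached as far as the arm can. A call with a gripper value outside its range is refused whole. The fingers move at their own pace and stop on an object; "squeeze" is the grip in N (left out, the last holds). Time passes only in rows, so rows that repeat a pose let the fingers close, or fill a call up. It gives the time, the measured TCP pose, the force, the opening and the grip force at its end, in the units of the state.
- bot.state(): the state, without advancing time (a new reading comes with each control period).
- bot.snapshot(name): name is "side" or "top" or "wrist"; returns a dict with "color" (480x640x3 uint8, blue, green, red), "z_map" (480x640 float32, mm along the optical axis (not along the pixel's ray), 0 where there is no reading), "K" (3x3 intrinsics, pixels), "origin" and "orientation" of the camera in the world; the wrist camera has in their place "mount" (4x4, takes a point from camera to tool coordinates, whose origin is the TCP and whose axes are the flange's). Camera axes: x right, y down, z forward; pixel columns grow to the right and rows downward; lengths in mm; the calibration is good to about 2 mm. A picture is of the moment at which its call begins: read the wrist's pose just before it.
- bot.sign_off(): hands the job in; it is judged then, once.
The state is a dict: "clock": time; "joint_pos": joint angles; "qd": joint speeds; "joint_torque": joint torques, N m; "position": TCP position; "ee_rot": TCP orientation; "force": force on the tool from outside, world axes, zero at the start; "wrist_torque": the same for the moment, N m; "width": opening from 0.0 (shut) to 1.0 (fully open); "gripper_force": force on a finger pad.
Only numpy, scipy, OpenCV 4.12 (cv2) and the standard library are available. Lean on these libraries where they do the work, as an engineer would, in place of code of your own. Each camera call takes 0.05 s, during which the arm holds its last target. There are 200 camera calls.

TASK

A yellow plastic corner key is stuck under the clear guard of the crimping station, nipped by the black sprung hold-down bar. Fetch it with the reacher and never with the gripper itself: slide the open jaws in around its near leg, squeeze the trigger just firmly enough to grip without crushing the plastic, draw it out in the jaws on to the brown rest plate before the mouth, then let go, leaving the reacher lying on the table with its jaws clear of the mouth. Keep the arm off the station, do not ram the reacher into it, and leave the other things where they are.

Things in the scene. Friction and masses are not known exactly. Their poses are not given: they have to be found in the camera images.
- machine: Crimping station under a clear guard. Origin: centre of its feed mouth at table height; +x into the machine, +y across, z up. The gap under the guard is 50 mm high, 260 mm wide (corner posts at y = -130 and 130 mm), open from x = 2 mm, free back to x = 120 mm where two steel blades stand. Guard roof and rails reach 69 mm high, two spring cans on it 85 mm.
- holddown (a joint): Height of the black sprung hold-down bar, 0 while it rests on the key, -0.003 m when the key has gone. It lies across the gap 85 mm behind the mouth, 14 mm wide, underside 20 mm up at 0. It presses the key down with about 4 N, so drawing the key out takes 4 to 6 N.
- rest_plate (a point): Middle of the brown rest plate, which lies flush with the table before the mouth: 195 x 270 mm, from 5 to 200 mm before the mouth, axes as the machine's.
- key: Yellow plastic corner key, an L lying flat, 20 mm high, about 40 g, legs 16 mm wide. Origin: underside of the corner square's middle. One leg runs along its -x (to the mouth), one along its +y, each ending 52 mm from the origin. Its corner starts under the hold-down bar. It is crushed if a jaw presses with more than 14 N, and slips if each jaw presses with less than about 3 N.
- reacher: Pick-up reacher on its side, 385 mm long, 0.26 kg. Origin: table level in mid grip; +x along the shaft to the jaws. Squeeze along x from above: flat rear of the black grip at x = -30 mm, flat front of the red trigger at x = 30 mm (60 mm across), 2 to 24 mm high, free for fingers at y = -30 to 30 mm. Body, shaft and head lie at y = 50 mm, up to 26 mm high. Slide it on the table, do not lift.
- jaws (a point): Point midway between the rubber tips of the open jaws: x = 340 mm, y = 50 mm, 9.5 mm high in the reacher's frame, axes as the reacher's. The tips are 20 mm discs, 2.5 to 16.5 mm above the table, 44 mm apart inside when open.
- trigger (a joint): Travel of the trigger to the grip, 0 (jaws open) to 0.020 m; width over both is 60 mm less this. The return spring takes 8 N at 0, 10.8 N at 0.014, 12 N at 0.020. Each tip moves in about as far as the trigger: they meet the 16 mm leg near 0.014; from there each jaw presses with half the squeeze beyond the spring (25 N squeeze: 7 N a jaw). Let go, it springs back.
- jaw_left: Jaw on the reacher's +y side: steel arm with black rubber tip. Origin at its pivot, 275 mm along the shaft. Once on the key the linkage is stiff: 1 mm more trigger travel adds 7 N or more at each jaw.
- jaw_right: Jaw on the reacher's -y side: steel arm with black rubber tip. Origin at its pivot, 275 mm along the shaft.
- carton_a: Bystander: red carton 100 x 130 x 45 mm. Origin under its centre.
- bracket: Bystander: slotted aluminium bracket 85 x 56 x 22 mm. Origin under its centre.
- driver: Bystander: screwdriver lying on the table.
- spare_key_a: Bystander: spare corner key of bare aluminium, same shape as the yellow one.
- spare_key_b: Bystander: spare corner key of black plastic, same shape as the yellow one.

How it is judged:
By the outcome, as a careful person would: the job done as asked, in the order asked, and still so for the second after the job is handed in, with the robot touching nothing.
It also fails if it takes over 54 s, if anything falls off the work surface, if the arm or the gripper's body presses on something with over 40 N, if the wrist force passes 120 N, or if a joint passes its speed limit or range.

## Working session

There is one attempt and no reset: what is moved stays moved. The work goes in short steps, Python scripts to look and compute and a tool call to move; the robot and the scene stay as the last step left them, time stands still between calls to the robot, and variables do not carry over. Pictures are saved under pics/ and viewed, at most 13 in all, crops included, and the job is handed in when it is done.

Besides the shell and the picture viewer there is one more tool, called after ">>>" by a JSON object that holds its "op" and its "data". arm_command: Moves the arm, as the interface text tells. Its arguments: {"type":"object","properties":{"moves":{"type":"array","items":{"type":"array","items":{"type":"array","items":{"type":"number"}}}},"squeeze":{"type":"number"}},"required":["moves"]}

```bash
mkdir -p pics; ls
python3 - <<'E'
from rig import bot
import cv2,numpy as np,pickle
d={}
for n in("side","top"):
    s=bot.snapshot(n); d[n]=s; cv2.imwrite(f"pics/{n}0.png",s["color"]); print(n,s["K"].tolist(),np.round(s["origin"],1).tolist(),np.round(s["orientation"],3).tolist())
pickle.dump(d,open("d0.pkl","wb"))
st=bot.state();print(st["clock"],st["position"],np.round(st["ee_rot"],3).tolist(),st["force"],st["width"],bot.grip_point_offset)
E
```

```text
pics
side [[494.62998301827304, 0.0, 321.04742793183664], [0.0, 494.62998301827304, 240.37206413160342], [0.0, 0.0, 1.0]] [453.7, -920.4, 829.1] [[0.99, -0.093, 0.106], [-0.141, -0.675, 0.724], [0.005, -0.732, -0.682]]
top [[473.806822119778, 0.0, 317.9528218118179], [0.0, 473.806822119778, 234.5665440638486], [0.0, 0.0, 1.0]] [440.8, -91.7, 997.1] [[0.003, -0.993, 0.122], [-1.0, 0.0, 0.029], [-0.029, -0.122, -0.992]]
0.1 [ 252.15390241 -598.50742051  230.5234311 ] [[0.922, 0.388, -0.001], [0.388, -0.922, 0.001], [-0.0, -0.002, -1.0]] [-0.31110375 -1.13007328  0.69537827] 1.002075815098664 18.700000000000003
```

View pics/top0.png

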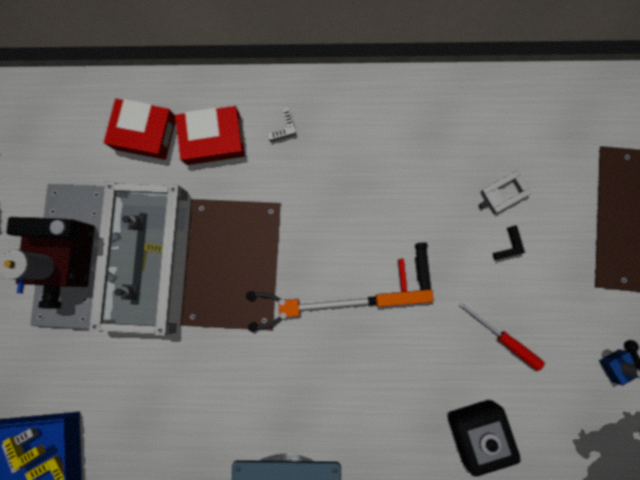

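View pics/side0.png

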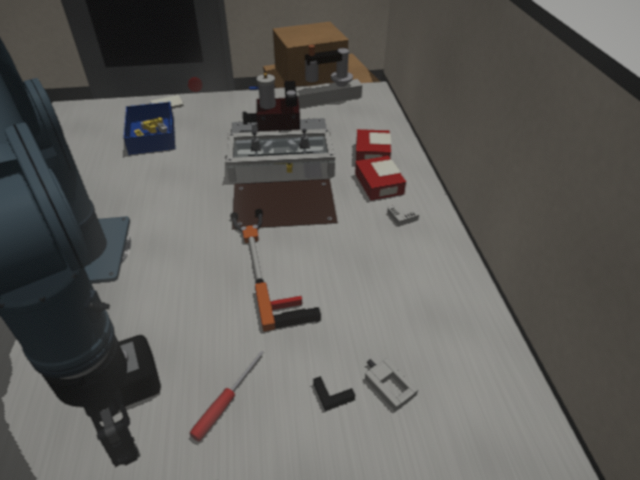

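Top view: the machine is at left, with its mouth facing right at about u=188. The yellow leg is at (152,248), the rest plate spans u 188–280, and the reacher points left, with its jaw tips at (251,296) and (253,328) and trigger and grip at (403,275) and (422,265).

```bash
cat > h.py <<'E'
import numpy as np,cv2
def ray(s,uv,z,R=None,o=None):
    R=s["orientation"] if R is None else R; o=s["origin"] if o is None else o
    uv=np.atleast_2d(np.asarray(uv,float)); d=np.c_[uv,np.ones(len(uv))]@np.linalg.inv(s["K"]).T@np.asarray(R).T
    return np.asarray(o)+d*((z-np.asarray(o)[2])/d[:,2])[:,None]
def mask(s,lo,hi,box):
    m=cv2.inRange(cv2.cvtColor(s["color"],cv2.COLOR_BGR2HSV),lo,hi); k=np.zeros_like(m); u0,v0,u1,v1=box; k[v0:v1,u0:u1]=m[v0:v1,u0:u1]; return k
def rect(m):
    c=max(cv2.findContours(m,0,1)[0],key=cv2.contourArea); return cv2.contourArea(c),c[:,0,:],cv2.boxPoints(cv2.minAreaRect(c))
E
python3 - <<'E'
import pickle,numpy as np,cv2
from h import *
d=pickle.load(open("d0.pkl","rb")); s=d["top"]
def rep(n,lo,hi,box,z):
    m=mask(s,lo,hi,box); a,c,b=rect(m); p=ray(s,b,z)[:,:2]
    print(n,a,np.round(b).tolist(),np.round(p).tolist(),"ctr",np.round(p.mean(0)),[np.round(np.hypot(*(p[i]-p[i-1]))) for i in(0,1)])
rep("plate",(0,60,30),(14,190,140),(186,190,290,340),0)
rep("orange",(3,190,150),(16,255,255),(360,270,450,320),26)
rep("head",(3,190,150),(16,255,255),(270,290,310,325),22)
rep("trig",(0,180,60),(4,255,255),(390,250,415,292),24)
rep("trig2",(172,150,60),(179,255,255),(390,250,415,292),24)
rep("grip",(0,0,0),(179,255,50),(410,235,435,290),24)
rep("tipA",(0,0,0),(179,255,70),(243,288,260,304),16)
rep("tipB",(0,0,0),(179,255,70),(245,320,262,336),16)
rep("key",(20,120,80),(35,255,255),(120,230,185,270),20)
s=d["side"]; rep("keyside",(20,120,80),(35,255,255),(260,150,320,185),20)
t=d["top"]["color"][170:350,20:450]; cv2.imwrite("pics/c1.png",cv2.resize(t,None,fx=1.86,fy=1.86,interpolation=cv2.INTER_CUBIC))
E
```

```text
plate 10611.0 [[182.0, 325.0], [190.0, 198.0], [279.0, 203.0], [272.0, 330.0]] [[374.0, 220.0], [643.0, 214.0], [631.0, 20.0], [364.0, 32.0]] ctr [503. 122.] [np.float64(188.0), np.float64(270.0)]
orange 501.5 [[377.0, 295.0], [431.0, 290.0], [432.0, 300.0], [378.0, 305.0]] [[438.0, -184.0], [448.0, -293.0], [427.0, -295.0], [417.0, -186.0]] ctr [ 432. -239.] [np.float64(21.0), np.float64(110.0)]
head 193.5 [[280.0, 300.0], [297.0, 300.0], [297.0, 315.0], [280.0, 315.0]] [[426.0, 14.0], [426.0, -21.0], [396.0, -21.0], [396.0, 13.0]] ctr [411.  -4.] [np.float64(30.0), np.float64(35.0)]
trig 104.0 [[398.0, 260.0], [403.0, 260.0], [406.0, 290.0], [401.0, 290.0]] [[508.0, -228.0], [509.0, -238.0], [447.0, -243.0], [447.0, -234.0]] ctr [ 478. -236.] [np.float64(62.0), np.float64(9.0)]
trig2 0.0 [[401.0, 282.0], [401.0, 282.0], [401.0, 282.0], [401.0, 282.0]] [[463.0, -233.0], [463.0, -233.0], [463.0, -233.0], [463.0, -233.0]] ctr [ 463. -233.] [np.float64(0.0), np.float64(0.0)]
grip 438.0 [[414.0, 243.0], [426.0, 242.0], [430.0, 288.0], [418.0, 289.0]] [[542.0, -261.0], [544.0, -285.0], [
[... 154 characters left out ...]
, 303.0]] [[450.0, 91.0], [450.0, 58.0], [420.0, 58.0], [420.0, 91.0]] ctr [435.  74.] [np.float64(31.0), np.float64(33.0)]
tipB 151.5 [[245.0, 320.0], [261.0, 320.0], [261.0, 331.0], [245.0, 331.0]] [[385.0, 86.0], [385.0, 53.0], [363.0, 52.0], [363.0, 85.0]] ctr [374.  69.] [np.float64(22.0), np.float64(33.0)]
key 75.0 [[144.0, 250.0], [144.0, 243.0], [161.0, 245.0], [161.0, 251.0]] [[529.0, 301.0], [543.0, 301.0], [539.0, 265.0], [526.0, 265.0]] ctr [534. 283.] [np.float64(36.0), np.float64(14.0)]
keyside 5.0 [[287.0, 165.0], [291.0, 165.0], [291.0, 167.0], [287.0, 167.0]] [[528.0, 266.0], [539.0, 265.0], [538.0, 255.0], [527.0, 257.0]] ctr [533. 261.] [np.float64(10.0), np.float64(11.0)]
```

View pics/c1.png

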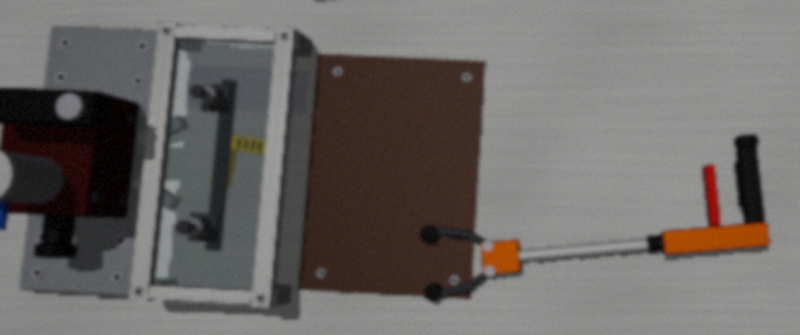

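Crop: the screws show the plate lies about 3° off the world axes. The key's near leg is at crop (230–265, 144) in front of the bar, the jaw tips are at (431,234) and (433,292), and the red trigger and black grip are at right.

From these I get reacher yaw ≈ 95.1°, origin ≈ (484,-260), machine axis ≈ 87° and mouth ≈ (508,226). I'll move above the grip and look with the wrist camera.

>>> {"op": "arm_command", "data": {"moves": [[[0.0854, 0.035, -0.022, 0.01, 0.03], [0.0854, 0.078, -0.05, 0.02, 0.07], [0.0854, 0.121, -0.078, 0.035, 0.11], [0.0854, 0.164, -0.105, 0.05, 0.15], [0.0854, 0.207, -0.133, 0.06, 0.19], [0.0854, 0.25, -0.161, 0.07, 0.23], [0.0854, 0.293, -0.189, 0.08, 0.27], [0.0854, 0.328, -0.211, 0.09, 0.3], [0.0854, 0.345, -0.222, 0.1, 0.31], [0.0854, 0.345, -0.222, 0.1, 0.31]]], "squeeze": 20}}

```text
clock: 1.35
position: [484.3, -258.4, 130.4]
ee_rot: [[0.996, 0.092, -0.002], [0.092, -0.996, 0.002], [-0.001, -0.002, -1.0]]
force: [0.3, -0.7, -1.0]
width: 1.002
gripper_force: 0.0
```

```bash
cat >> h.py <<'E'
def wrist(bot):
    st=bot.state(); s=bot.snapshot("wrist"); M=np.asarray(s["mount"]); R=np.asarray(st["ee_rot"])
    s["orientation"]=R@M[:3,:3]; s["origin"]=np.asarray(st["position"])+R@M[:3,3]; return st,s
E
python3 - <<'E'
from rig import bot
from h import *
import pickle
st,s=wrist(bot); pickle.dump(s,open("w1.pkl","wb")); cv2.imwrite("pics/w1.png",s["color"])
print(st["clock"],st["position"],np.round(st["ee_rot"],3).tolist(),s["origin"],np.round(s["orientation"],2).tolist(),np.round(s["mount"],2).tolist())
E
```

```text
1.35 [ 484.33196325 -258.37766474  130.41567804] [[0.996, 0.092, -0.002], [0.092, -0.996, 0.002], [-0.001, -0.002, -1.0]] [ 558.75537865 -250.84118868  274.59758492] [[0.09, -0.95, -0.29], [-1.0, -0.09, -0.03], [-0.0, 0.3, -0.96]] [[0.0, -0.96, -0.29, 74.6], [1.0, 0.0, 0.0, -0.87], [-0.0, -0.29, 0.96, -144.29], [0.0, 0.0, 0.0, 1.0]]
```

View pics/w1.png

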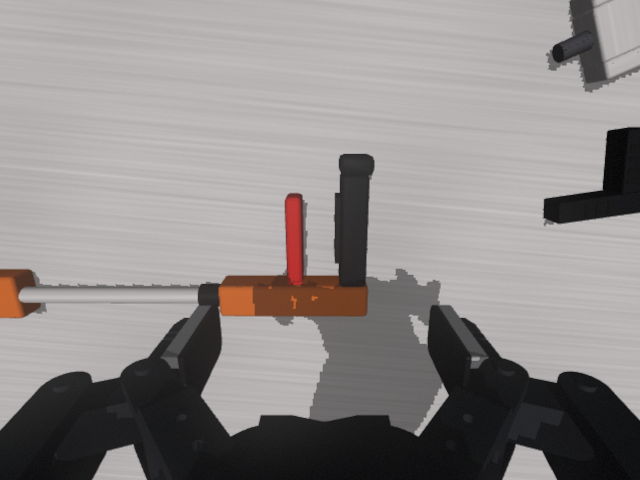

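Wrist view: the orange body spans u 220–367 and v 277–316. The trigger front is at u≈287 (v 195–283) and the grip rear at u≈368, so the grip sits roughly between the fingers.

Run:
```python
from h import *
import pickle
s=pickle.load(open("w1.pkl","rb"))
a,c,b=rect(mask(s,(3,150,60),(16,255,255),(200,260,380,330)));p=ray(s,b,26)[:,:2];print("body",a,b.tolist(),p.round(1).tolist())
a,c,b=rect(mask(s,(0,150,60),(3,255,255),(280,185,310,280)));p=ray(s,b,24)[:,:2];print("trig",a,b.tolist(),p.round(1).tolist())
m=mask(s,(0,0,0),(179,255,70),(330,180,385,275));a,c,b=rect(m);p=ray(s,b,24)[:,:2];print("grip",a,b.tolist(),p.round(1).tolist())
```

```text
body 4544.0 [[217.79058837890625, 313.9660339355469], [218.10455322265625, 275.0330505371094], [366.2401123046875, 276.2276916503906], [365.9261474609375, 315.1606750488281]] [[415.8, -180.4], [448.8, -180.4], [458.3, -291.7], [425.7, -295.7]]
trig 1149.5 [[284.7490234375, 197.091552734375], [299.97637939453125, 196.66259765625], [302.2955322265625, 278.99163818359375], [287.06817626953125, 279.42059326171875]] [[512.2, -226.7], [513.5, -237.4], [450.6, -243.8], [449.2, -232.3]]
grip 2833.0 [[335.0, 180.0], [368.0, 180.0], [368.0, 274.0], [335.0, 274.0]] [[527.5, -261.0], [529.7, -284.0], [459.4, -293.2], [457.1, -268.2]]
```

>>> {"op": "arm_command", "data": {"moves": [[[0.0854, 0, 0.001, 0.03, 0], [0.0854, 0, 0.001, 0.07, 0], [0.0854, 0, 0.001, 0.1, 0], [0.0854, 0, 0.001, 0.117, 0], [0.08, 0, 0.001, 0.126, 0], [0.07, 0, 0.001, 0.126, 0], [0.062, 0, 0.001, 0.126, 0], [0.059, 0, 0.001, 0.126, 0], [0.057, 0, 0.001, 0.126, 0], [0.057, 0, 0.001, 0.126, 0]]], "squeeze": 20}}

```text
clock: 2.65
position: [485.1, -262.8, 6.7]
ee_rot: [[0.996, 0.088, 0.002], [0.088, -0.996, -0.002], [0.002, 0.002, -1.0]]
force: [-1.7, -1.1, 9.0]
width: 0.666
gripper_force: 9.2
```

Run:
```python
from rig import bot
from h import *
import pickle
st,s=wrist(bot); pickle.dump(s,open("w2.pkl","wb"));t=bot.snapshot("top");pickle.dump(t,open("t2.pkl","wb"))
print(st["clock"],st["position"],st["width"]*85.4,st["gripper_force"],st["force"])
a=cv2.resize(s["color"],(400,300)); b=cv2.resize(t["color"][180:345,230:450],(400,300),interpolation=cv2.INTER_CUBIC); cv2.imwrite("pics/c2.png",np.hstack([a,b]))
```

```text
2.65 [ 485.09195079 -262.84021447    6.74816211] 56.89970869996399 9.237119257450104 [-1.6844484  -1.1376378   8.98484351]
```

View pics/c2.png

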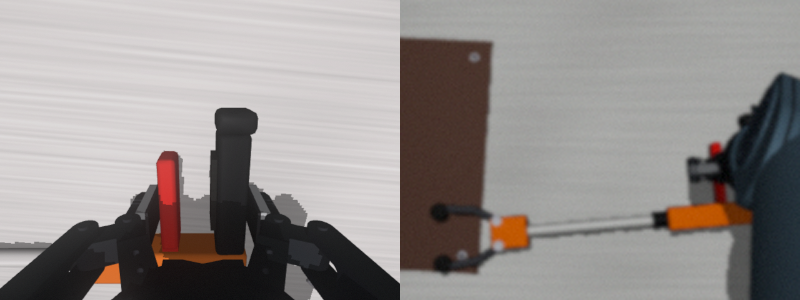

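Wrist half: both pads sit on the trigger and the grip rear, at 56.9 mm and 9.2 N. Top half: the jaws are still open over the plate's near edge. Next I'll refine the key's axis and the jaw tips at sub-pixel level.

Run:
```python
from h import *
import pickle
s=pickle.load(open("d0.pkl","rb"))["top"]; t2=pickle.load(open("t2.pkl","rb"))
for im in(s,t2):
    c=im["color"].astype(float); w=np.clip(c[...,2]-c[...,0]-15,0,None)  # yellowness R-B
    r=w[236:262,138:170]; v=np.arange(236,262)
    P=[]
    for j in range(32):
        if r[:,j].sum()>250 and 146<=138+j<=161:
            q=r[:,j].copy(); k=v<256; P.append((138+j,(q*v)[k].sum()/q[k].sum()))
    P=np.array(P); X=ray(im,P,20)[:,:2]; print(np.c_[P,X].round(1).tolist()); f=np.polyfit(X[:,1],X[:,0],1); print("leg yaw",90-np.degrees(np.arctan(f[0])),"x at y265/300",np.polyval(f,[265,300]))
    print(r.sum(0).round().tolist())
    # plate edge near robot-far: brown/bright transition
    g=cv2.cvtColor(im["color"],cv2.COLOR_BGR2GRAY).astype(float)
    E=[]
    for vv in range(220,285,5):
        row=g[vv,265:295]; th=(row.max()+row.min())/2; j=np.argmax(row>th); E.append((265+j-1+(th-row[j-1])/(row[j]-row[j-1]),vv))
    X=ray(im,E,0)[:,:2]; f=np.polyfit(X[:,0],X[:,1],1); print("near edge dir deg",np.degrees(np.arctan(f[0])),"y at x=500",np.polyval(f,500))
    T=[]
    for b in((240,288,262,304),(240,319,262,336)):
        u0,v0,u1,v1=b; d=np.clip(45-g[v0:v1,u0:u1],0,None); uu,vv=np.meshgrid(np.arange(u0,u1),np.arange(v0,v1)); T.append(((d*uu).sum()/d.sum(),(d*vv).sum()/d.sum()))
    print("tips px",np.round(T,1).tolist(),ray(im,T,16)[:,:2].round(1).tolist())
```

```text
[[146.0, 247.2, 534.5, 296.6], [147.0, 246.8, 535.4, 294.5], [149.0, 247.1, 534.7, 290.3], [150.0, 247.1, 534.8, 288.2], [153.0, 247.5, 534.0, 281.8], [154.0, 247.3, 534.3, 279.7], [157.0, 248.2, 532.3, 273.2]]
leg yaw 84.46727987340591 x at y265/300 [532.22527493 535.61556563]
[0.0, 0.0, 0.0, 0.0, 0.0, 34.0, 336.0, 469.0, 423.0, 302.0, 209.0, 255.0, 292.0, 243.0, 213.0, 271.0, 290.0, 222.0, 217.0, 271.0, 246.0, 194.0, 229.0, 238.0, 103.0, 3.0, 0.0, 0.0, 0.0, 0.0, 0.0, 0.0]
near edge dir deg -3.0808398803282873 y at x=500 24.31261451316841
tips px [[251.5, 295.8], [252.9, 325.9]] [[434.3, 73.3], [373.3, 69.2]]
[[146.0, 247.3, 534.2, 296.6], [147.0, 246.7, 535.6, 294.6], [149.0, 247.1, 534.7, 290.3], [150.0, 247.1, 534.8, 288.2], [151.0, 247.1, 534.7, 286.0], [152.0, 247.5, 533.8, 283.9], [153.0, 247.4, 534.0, 281.8], [154.0, 247.3, 534.3, 279.7], [155.0, 247.6, 533.8, 277.5], [156.0, 248.1, 532.6, 275.4], [157.0, 248.2, 532.4, 273.3], [158.0, 248.0, 532.8, 271.2], [160.0, 248.5, 531.9, 266.9], [161.0, 248.3, 532.2, 264.8]]
leg yaw 84.0736457793706 x at y265/300 [532.07120967 535.7043794 ]
[0.0, 0.0, 0.0, 0.0, 0.0, 66.0, 415.0, 585.0, 512.0, 348.0, 249.0, 306.0, 358.0, 291.0, 257.0, 330.0, 345.0, 273.0, 265.0, 319.0, 302.0, 233.0, 275.0, 279.0, 127.0, 7.0, 0.0, 0.0, 0.0, 0.0, 0.0, 0.0]
near edge dir deg -3.0832014169425683 y at x=500 24.369898532428703
tips px [[252.0, 296.8], [253.4, 324.5]] [[432.4, 72.2], [376.1, 68.2]]
```

>>> {"op": "arm_command", "data": {"moves": [[[0.057, 0, 0, -0.002, 0], [0.057, 0, 0, -0.002, 0], [0.057, 0.003, -0.004, -0.002, 0.01], [0.057, 0.008, -0.01, -0.002, 0.03], [0.057, 0.013, -0.016, -0.002, 0.05], [0.057, 0.018, -0.022, -0.002, 0.065], [0.057, 0.023, -0.028, -0.002, 0.08], [0.057, 0.027, -0.032, -0.002, 0.09], [0.057, 0.029, -0.034, -0.002, 0.095], [0.057, 0.029, -0.034, -0.002, 0.095]]]}}

```text
clock: 4.0
position: [510.2, -224.7, 7.2]
ee_rot: [[1.0, -0.006, 0.0], [-0.006, -1.0, 0.0], [0.0, -0.0, -1.0]]
force: [-0.1, 0.0, -1.6]
width: 0.669
gripper_force: 8.3
```

>>> {"op": "arm_command", "data": {"moves": [[[0.057, 0.003, -0.003, 0, 0.01], [0.057, 0.007, -0.008, 0, 0.025], [0.057, 0.011, -0.013, 0, 0.04], [0.057, 0.015, -0.018, 0, 0.055], [0.057, 0.019, -0.023, 0, 0.07], [0.057, 0.023, -0.028, 0, 0.082], [0.057, 0.025, -0.032, 0, 0.09], [0.057, 0.027, -0.034, 0, 0.095], [0.057, 0.027, -0.034, 0, 0.095], [0.057, 0.027, -0.034, 0, 0.095]]]}}

```text
clock: 5.25
position: [537.2, -191.2, 7.3]
ee_rot: [[0.995, -0.101, 0.0], [-0.101, -0.995, 0.0], [0.0, -0.0, -1.0]]
force: [0.8, 0.4, -1.0]
width: 0.671
gripper_force: 8.3
```

```bash
cat > look.py <<'E'
import sys
from rig import bot
from h import *
st=bot.state(); im=bot.snapshot("top"); n=sys.argv[1]
R=np.array(st["ee_rot"]); print(st["clock"],st["position"].round(1),"toolx",R[:2,0].round(3),"yaw",round(float(np.degrees(np.arctan2(-R[1,1],-R[0,1]))),2),st["width"]*85.4,st["gripper_force"],np.round(st["force"],1))
cv2.imwrite(f"pics/{n}.png",cv2.resize(im["color"][180:350,90:440],(800,389),interpolation=cv2.INTER_CUBIC)); cv2.imwrite(f"pics/{n}_raw.png",im["color"])
import pickle; pickle.dump(im,open(n+".pkl","wb"))
E
python3 look.py t3
```

```text
5.25 [ 537.2 -191.2    7.3] toolx [ 0.995 -0.101] yaw 84.18 57.28487748678471 8.274104744195938 [ 0.8  0.4 -1. ]
```

View pics/t3.png

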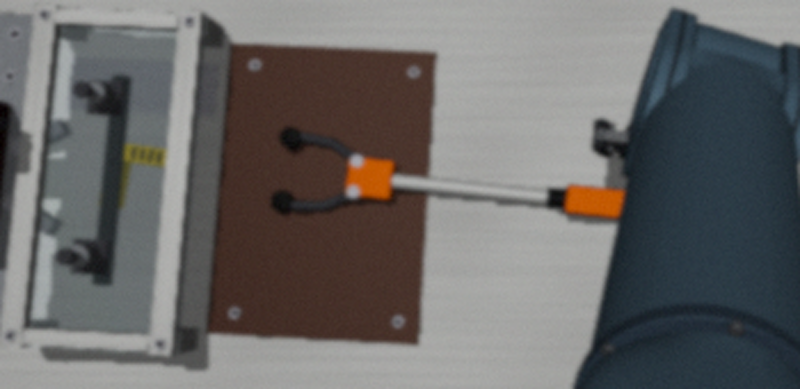

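The jaws stand on the plate, tips at crop (291,139) and (283,202), pointing at the mouth. The leg is at crop (125–165,155).

Run:
```python
from h import *
import pickle
im=pickle.load(open("t3.pkl","rb")); g=cv2.cvtColor(im["color"],cv2.COLOR_BGR2GRAY).astype(float)
T=[]
for u,v in((217,241),(214,268)):
    b=np.clip(30-g[v-7:v+8,u-7:u+6],0,None); vv,uu=np.mgrid[v-7:v+8,u-7:u+6]; T.append(((b*uu).sum()/b.sum(),(b*vv).sum()/b.sum()))
X=ray(im,T,16)[:,:2]; print(T,X.round(1),X.mean(0),X[0]-X[1])
a,c,h=rect(mask(im,(3,190,120),(16,255,255),(235,240,270,275)));H=ray(im,h,26)[:,:2].mean(0)
a,c,b=rect(mask(im,(3,190,120),(16,255,255),(330,255,365,280)));B=ray(im,b,26)[:,:2].mean(0)
d=H-B;print(H,B,np.degrees(np.arctan2(d[1],d[0])))
M=X.mean(0); d=M-B; print("B->jaws yaw",np.degrees(np.arctan2(d[1],d[0])))
k=np.array([np.cos(np.radians(84.2)),np.sin(np.radians(84.2))]);E=np.array([531.8,262]);r=E-M;print("to leg end along/across",r@k,r@[-k[1],k[0]])
```

```text
[(np.float64(217.29658792650918), np.float64(241.0236220472441)), (np.float64(213.06808510638297), np.float64(268.331914893617))] [[548.  147.7]
 [490.8 154.9]] [519.39724088 151.31861359] [57.19403934 -7.16795886]
[513.52911883  74.49629417] [ 491.62046564 -128.34399894] 83.83541662821942
B->jaws yaw 84.32784595086159
to leg end along/across 111.36815307475402 -1.1542147118774828
```

>>> {"op": "arm_command", "data": {"moves": [[[0.057, 0.001, -0.004, 0, 0], [0.057, 0.001, -0.012, 0, 0], [0.057, 0.001, -0.022, 0, 0], [0.057, 0.001, -0.032, 0, 0], [0.057, 0.001, -0.042, 0, 0], [0.057, 0.001, -0.052, 0, 0], [0.057, 0.001, -0.062, 0, 0], [0.057, 0.001, -0.072, 0, 0], [0.057, 0.001, -0.078, 0, 0], [0.057, 0.001, -0.08, 0, 0]]]}}

```text
clock: 6.55
position: [546.4, -111.2, 7.3]
ee_rot: [[0.995, -0.1, 0.0], [-0.1, -0.995, 0.0], [0.0, -0.0, -1.0]]
force: [-0.3, -1.6, -1.1]
width: 0.666
gripper_force: 8.8
```

>>> {"op": "arm_command", "data": {"moves": [[[0.057, 0, -0.003, 0, 0], [0.057, 0, -0.008, 0, 0], [0.057, 0, -0.014, 0, 0], [0.057, 0, -0.02, 0, 0], [0.057, 0, -0.027, 0, 0], [0.057, 0, -0.034, 0, 0], [0.057, 0, -0.04, 0, 0], [0.057, 0, -0.046, 0, 0], [0.057, 0, -0.049, 0, 0], [0.057, 0, -0.049, 0, 0]]]}}

```text
clock: 7.8
position: [551.3, -62.5, 7.2]
ee_rot: [[0.995, -0.101, -0.0], [-0.101, -0.995, 0.0], [-0.0, -0.0, -1.0]]
force: [1.4, -0.1, -1.6]
width: 0.673
gripper_force: 8.3
```

```bash
python3 look.py t4
```

```text
7.8 [551.3 -62.5   7.2] toolx [ 0.995 -0.101] yaw 84.23 57.48648815848524 8.287049978971481 [ 1.4 -0.1 -1.6]
```

View pics/t4.png

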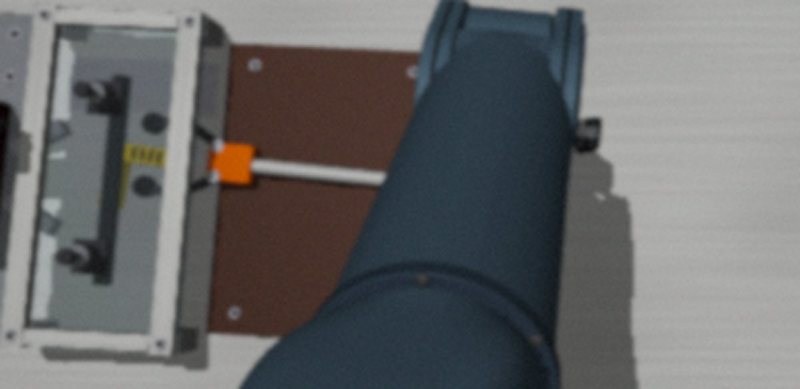

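The tips flank the leg at crop (154,123) and (147,185), with the leg axis midway at v≈155 and no contact force. I'll squeeze in gentle steps.

>>> {"op": "arm_command", "data": {"moves": [[[0.055, 0, 0, 0, 0], [0.053, 0, 0, 0, 0], [0.051, 0, 0, 0, 0], [0.0495, 0, 0, 0, 0], [0.0485, 0, 0, 0, 0], [0.0475, 0, 0, 0, 0], [0.047, 0, 0, 0, 0], [0.0465, 0, 0, 0, 0], [0.0465, 0, 0, 0, 0], [0.0465, 0, 0, 0, 0]]], "squeeze": 22}}

```text
clock: 9.1
position: [551.2, -66.7, 8.7]
ee_rot: [[0.995, -0.104, 0.0], [-0.104, -0.995, -0.004], [0.001, 0.003, -1.0]]
force: [-5.3, -7.4, 15.7]
width: 0.553
gripper_force: 14.5
```

>>> {"op": "arm_command", "data": {"moves": [[[0.0465, 0, 0.001, -0.0005, 0], [0.0465, 0, 0.002, -0.001, 0], [0.0465, 0, 0.003, -0.0013, 0], [0.0465, 0, 0.004, -0.0013, 0], [0.0465, 0, 0.004, -0.0013, 0], [0.0465, 0, 0.004, -0.0013, 0], [0.0465, 0, 0.004, -0.0013, 0], [0.0465, 0, 0.004, -0.0013, 0], [0.0465, 0, 0.004, -0.0013, 0], [0.0465, 0, 0.004, -0.0013, 0]]]}}

```text
clock: 10.35
position: [551.2, -66.6, 8.8]
ee_rot: [[0.995, -0.101, 0.001], [-0.101, -0.995, 0.0], [0.0, -0.0, -1.0]]
force: [-1.4, -1.2, 6.2]
width: 0.55
gripper_force: 11.5
```

```bash
python3 look.py t5
```

```text
10.35 [551.2 -66.6   8.8] toolx [ 0.995 -0.101] yaw 84.22 46.99451577848507 11.509166657924652 [-1.4 -1.2  6.2]
```

View pics/t5.png

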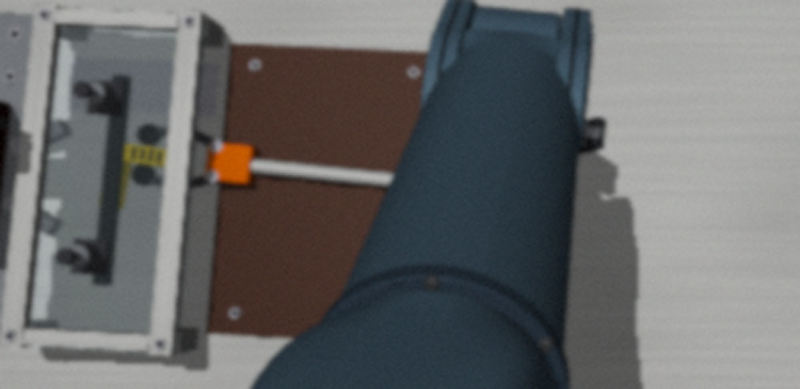

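The tips are now next to the leg, at crop (151,134) and (144,175), and the grip reads only the spring load. I'll firm up to about 24 N.

>>> {"op": "arm_command", "data": {"moves": [[[0.0462, 0, 0, -0.0005, 0], [0.0458, 0, 0.0003, -0.0005, 0], [0.0454, 0, 0.0005, -0.0005, 0], [0.045, 0, 0.0007, -0.0005, 0], [0.0446, 0, 0.0008, -0.0005, 0], [0.0442, 0, 0.001, -0.0005, 0], [0.0438, 0, 0.001, -0.0005, 0], [0.0434, 0, 0.001, -0.0005, 0], [0.043, 0, 0.001, -0.0005, 0], [0.043, 0, 0.001, -0.0005, 0]]], "squeeze": 24}}

```text
clock: 11.65
position: [550.9, -66.8, 9.1]
ee_rot: [[0.995, -0.1, 0.0], [-0.1, -0.995, 0.001], [0.0, -0.001, -1.0]]
force: [0.0, 5.3, 3.5]
width: 0.529
gripper_force: 24.1
```

>>> {"op": "arm_command", "data": {"moves": [[[0.043, 0, 0.001, 0, 0], [0.043, 0, 0.003, 0, 0], [0.043, 0, 0.006, 0, 0], [0.043, 0, 0.009, 0, 0], [0.043, 0, 0.012, 0, 0], [0.043, 0, 0.015, 0, 0], [0.043, 0, 0.018, 0, 0], [0.043, 0, 0.021, 0, 0], [0.043, 0, 0.024, 0, 0], [0.043, 0, 0.026, 0, 0]]]}}

```text
clock: 12.9
position: [548.3, -93.8, 9.1]
ee_rot: [[0.995, -0.101, 0.0], [-0.101, -0.995, 0.0], [0.0, -0.0, -1.0]]
force: [0.4, 3.5, 2.5]
width: 0.531
gripper_force: 26.3
```

```bash
python3 look.py t6
```

```text
12.9 [548.3 -93.8   9.1] toolx [ 0.995 -0.101] yaw 84.19 45.386300335830484 26.25919908285141 [0.4 3.5 2.5]
```

View pics/t6.png

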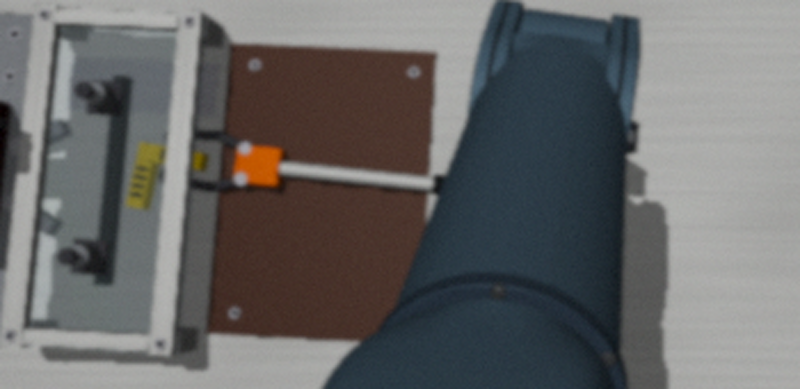

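The key is out from under the bar and still in the jaws, with its cross leg at crop (130–160, 145–205). I'll keep drawing it out.

>>> {"op": "arm_command", "data": {"moves": [[[0.043, 0, 0.003, 0, 0], [0.043, 0, 0.009, 0, 0], [0.043, 0, 0.018, 0, 0], [0.043, 0, 0.028, 0, 0], [0.043, 0, 0.038, 0, 0], [0.043, 0, 0.048, 0, 0], [0.043, 0, 0.058, 0, 0], [0.043, 0, 0.068, 0, 0], [0.043, 0, 0.076, 0, 0], [0.043, 0, 0.08, 0, 0]]]}}

```text
clock: 14.2
position: [539.9, -174.0, 9.1]
ee_rot: [[0.995, -0.102, -0.0], [-0.102, -0.995, 0.0], [-0.0, 0.0, -1.0]]
force: [0.2, 4.6, 5.0]
width: 0.527
gripper_force: 26.0
```

>>> {"op": "arm_command", "data": {"moves": [[[0.043, 0, 0.004, 0, 0], [0.043, 0, 0.011, 0, 0], [0.043, 0, 0.02, 0, 0], [0.043, 0, 0.03, 0, 0], [0.043, 0, 0.04, 0, 0], [0.043, 0, 0.05, 0, 0], [0.043, 0, 0.06, 0, 0], [0.043, 0, 0.07, 0, 0], [0.043, 0, 0.08, 0, 0], [0.043, 0, 0.085, 0, 0]]]}}

```text
clock: 15.45
position: [531.2, -258.3, 9.1]
ee_rot: [[0.995, -0.101, -0.0], [-0.101, -0.995, 0.0], [-0.0, -0.0, -1.0]]
force: [0.3, 5.3, 8.2]
width: 0.528
gripper_force: 25.9
```

```bash
python3 look.py t7
```

```text
15.45 [ 531.2 -258.3    9.1] toolx [ 0.995 -0.101] yaw 84.18 45.09536460095866 25.863946080207825 [0.3 5.3 8.2]
```

View pics/t7.png

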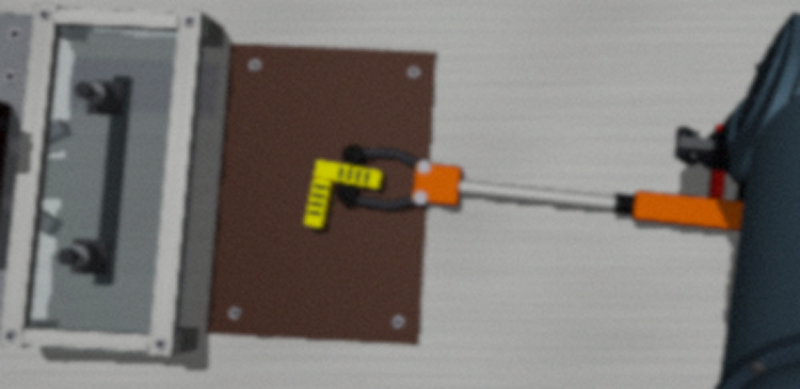

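The whole L lies on the plate, with its corner at crop (325,172), held in the jaws. Now I'll let go and open wide.

>>> {"op": "arm_command", "data": {"moves": [[[0.045, 0, 0, 0, 0], [0.047, 0, -0.001, 0.0005, 0], [0.049, 0, -0.002, 0.001, 0], [0.052, 0, -0.0035, 0.001, 0], [0.055, 0, -0.005, 0.001, 0], [0.058, 0, -0.0065, 0.001, 0], [0.061, 0, -0.008, 0, 0], [0.066, 0, -0.008, 0, 0], [0.075, 0, -0.008, 0, 0], [0.0854, 0, -0.008, 0, 0]]]}}

```text
clock: 16.75
position: [532.4, -250.0, 9.2]
ee_rot: [[0.995, -0.101, 0.0], [-0.101, -0.995, -0.0], [0.0, 0.0, -1.0]]
force: [0.5, 0.2, -0.5]
width: 1.0
gripper_force: 0.0
```

>>> {"op": "arm_command", "data": {"moves": [[[0.0854, 0, 0, 0, 0], [0.0854, 0, 0, -0.005, 0], [0.0854, 0, 0, -0.015, 0], [0.0854, 0, 0, -0.03, 0], [0.0854, 0, 0, -0.05, 0], [0.0854, 0, 0, -0.08, 0], [0.0854, 0, 0, -0.11, 0], [0.0854, 0, 0, -0.14, 0], [0.0854, 0, 0, -0.16, 0], [0.0854, 0, 0, -0.16, 0]]]}}

```text
clock: 18.0
position: [533.6, -250.6, 171.8]
ee_rot: [[0.995, -0.101, 0.004], [-0.101, -0.995, -0.002], [0.004, 0.001, -1.0]]
force: [0.2, 0.1, -0.3]
width: 0.999
gripper_force: 0.0
```

```bash
python3 look.py t8
```

```text
18.0 [ 533.6 -250.6  171.8] toolx [ 0.995 -0.101] yaw 84.19 85.3367030288937 0.0 [ 0.2  0.1 -0.3]
```

View pics/t8_raw.png

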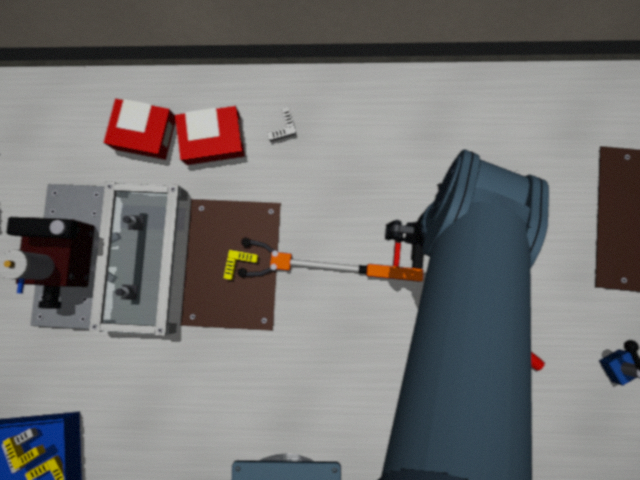

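The jaws are open at (245,243) and (242,272), and the key lies on the plate around (238,264). Cartons, spare keys and driver are undisturbed where visible, and the gripper is clear at 172 mm.

```bash
python3 -c "
from rig import bot
print(bot.sign_off())"
```

```text
the job is handed in; nothing more can be done
None
```

The yellow key is out of the crimping station and lying whole on the rest plate; the reacher is flat on the table with its jaws open and clear of the mouth, and I handed the job in at about 18 s.

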